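# Switch on the kitchen scale, change its unit and zero the ramekin

### The arm

A 7-joint arm with a two-finger parallel gripper is mounted at the origin on the work surface. World frame = base frame: x ahead of the robot, y to its left, z up, the work surface at z = 0. Lengths are in m, angles in rad, forces in N, time in s.
With the tool pointing down it reaches from about 0.4 to 0.85 m from the base axis. Payload 4.5 kg.
Tool frame: the origin (TCP) lies at the very end of the fingers, on their centre line; the grasp point (between the pads) lies 19 mm behind it (tcp_to_grasp is the z of the grasp point in the tool frame, in m); z points along the fingers, y is the line along which they close (so a half turn about z gives the same grasp; the last joint's range is limited). The gripper opens to 88 mm and grips with 3 to 60 N. Pads are 18 mm wide; open, the fingers measure 123 mm over their backs; the gripper's body (75 mm by 187 mm) begins 45 mm behind the grasp point.
Start: joints at [-1.195, 0.689, -0.195, 1.565, 0.157, 0.902, -0.215], TCP at [0.209, 0.589, 0.239] pointing down, gripper open.
Joint ranges: [-3.01, 3.01], [-0.46, 2.08], [-1.47, 1.51], [0.13, 2.56], [-1, 4.14], [0.04, 2.09], [-2.66, 2.66]. Speed limits (rad/s): [2.57, 2.57, 3.14, 3.14, 3.14, 3.14, 3.14].

### API

Orientations are given as a unit quaternion [x, y, z, w].
In Python, from plant import * gives the robot as it stands. The module is installed in compiled form; this text tells all that it offers.
- The arm moves only by the shell command python3 -m jog 'ROWS' [OPENING] [FORCE]. ROWS is JSON, a list that holds one entry, the list of rows, each a list of 6 numbers: the shift along the tool's x, y, z in m, then the turn, a rotation vector about the tool's x, y, z in rad. In form: [[[dx, dy, dz, ax, ay, az], ...]]. A call has 1 to 12 rows; each row shifts and turns the commanded pose from where the row before left it, along the tool's axes as they then stand; what a row does not reach is not made up. A row lasts 1/8 s, in which the tool goes at most 62.5 mm and 10.7 degrees, less where a joint would pass 70% of its speed; a pose out of reach is approached as far as the arm can. A call with a gripper value outside its range is refused whole. OPENING is the finger opening in m, from 0 to 0.0881, set as the call begins (- or left out, the last holds). The fingers move at their own pace and stop on an object; FORCE is the grip in N (left out, the last holds). Time passes only in rows, so rows that do not move let the fingers close. It gives the time, the measured TCP pose, the force, the opening and the grip force at its end, in the units of the state.
- get_state(): the state, without advancing time (a new reading comes with each control period).
- snapshot(name): name is "side" or "top" or "wrist"; returns a dict with "frame" (384x512x3 uint8, red, green, blue), "mtx" (3x3 intrinsics, pixels), "xyz" and "orientation" of the camera in the world; the wrist camera has in their place "mount" (4x4, takes a point from camera to tool coordinates, whose origin is the TCP and whose axes are the flange's). Camera axes: x right, y down, z forward; pixel columns grow to the right and rows downward; lengths in m; the calibration is good to about 2 mm. A picture is of the moment at which its call begins: read the wrist's pose just before it. There is no depth.
- finish_job(): hands the job in; it is judged then, once.
The state is a dict: "clock": time; "q": joint angles; "qd": joint speeds; "joint_torque": joint torques, N m; "tool_pos": TCP position; "eef_rot": TCP orientation; "contact_force": force on the tool from outside, world axes, zero at the start; "moment": the same for the moment, N m; "opening": opening from 0.0 (shut) to 1.0 (fully open); "finger_force": force on a finger pad.
Only numpy, scipy, OpenCV 4.12 (cv2) and the standard library are available. Lean on these libraries where they do the work, as an engineer would, in place of code of your own. Each camera call takes 0.05 s, during which the arm holds its last target. There are 200 camera calls.

### The job

An empty ramekin stands on the kitchen scale; make the scale ready to weigh filling into it. Press down the raised end of the wide rocker to switch it on, then the raised end of the narrow rocker to change the unit, both until they stay fully over, then press the long bar key fully down for a moment to zero the dish, and let it spring back. Leave the round key alone, only touch and lift nothing, and do not shift the ramekin or the other things around.

Things in the scene. Friction and masses are not known exactly. Their poses are not given: they have to be found in the camera images.
- scale: white kitchen scale, 250 x 250 mm, top face 32 mm above the table, does not move. Origin: centre of its underside; x from its control strip to the pan (away from the robot), y left, z up; yaw up to 26 degrees. Four grey controls in a row on the strip, 85 mm along -x, at y = -90, -30, 30, 90 mm, in an order that changes from run to run; told apart by shape.
- pan (a point): centre of the top of the scale's round steel pan, 170 mm across, 42 mm above the table
- wide_rocker (a joint): the wide rocker, grey plastic, 36 mm wide (scale y), 48 mm long (scale x), hinged across its middle 11 mm above the scale's top face: a shallow V of two 24 mm wings. In rad: 0 = off (wing nearest the robot up 23 degrees, tip 9 mm above the hinge, the other level), 0.40 = on (near wing level, the other up). Starts at 0 to 0.05. 1.5 to 4 N tips it; it stays where left. On above 0.32.
- wide_rocker_press (a point): point on the upper face of the raised near wing of the wide rocker, 14 mm from its hinge: the place to press, midway across its width. It moves with the wing and sinks about 5 mm as the rocker goes from off to on, where the wing face is level, 11 mm above the scale's top face.
- narrow_rocker (a joint): the narrow rocker, grey plastic, 16 mm wide (scale y), 48 mm long (scale x), hinged across its middle 11 mm above the scale's top face: a shallow V of two 24 mm wings. In rad: 0 = off (wing nearest the robot up 23 degrees, tip 9 mm above the hinge, the other level), 0.40 = on (near wing level, the other up). Starts at 0 to 0.05. 1.5 to 4 N tips it; it stays where left. On above 0.32.
- narrow_rocker_press (a point): point on the upper face of the raised near wing of the narrow rocker, 14 mm from its hinge: the place to press, midway across its width. It moves with the wing and sinks about 5 mm as the rocker goes from off to on, where the wing face is level, 11 mm above the scale's top face.
- bar_key (a joint): spring key with a long rectangular bar cap, 44 mm along scale y by 18 mm along x, standing 12 mm above the scale's top face. Joint value in m: 0 up, 0.005 fully down; 1.5 N starts it, 4.5 N holds it fully down; springs back. Counts as pressed above 0.0035.
- bar_key_top (a point): centre of the top of the bar key
- round_key (a joint): spring key with a round cap, 24 mm across, same height, travel and spring as the bar key. To be left alone. Joint value in m: 0 up, 0.005 down.
- round_key_top (a point): centre of the top of the round key
- ramekin: white ceramic ramekin, 84 mm across the rim, 45 mm high, standing loose on the scale pan; origin centre of its underside
- measuring_cup: glass measuring cup with a side handle, 88 mm across, 105 mm high, loose on the table to the left (+y) of the scale; origin centre of its underside
- pie_tin: round aluminium pie tin, 200 mm across, 30 mm high, loose to the right (-y) of the scale; origin centre of its underside
- dough_cutter: steel ring cutter, 70 mm across, 40 mm high, loose by the near left corner of the scale; origin centre of its underside
- spoon: spoon lying loose across the table in front of the scale; origin under its middle
- empanada_press: orange plastic empanada press, lying open, 204 mm long, 132 mm across, 18 mm high, loose to the right; origin centre of its underside
Not all that is in view belongs to the job. Of the things like the ramekin, leave any that is orange or pink; of the rest the larger one is meant.

How it is judged:
By the outcome, as a careful person would: the job done as asked, in the order asked, and still so for the second after the job is handed in, with the robot touching nothing.
It also fails if it takes over 38 s, if anything falls off the work surface, if the arm or the gripper's body presses on something with over 40 N, if the wrist force passes 120 N, or if a joint passes its speed limit or range.

## Working session

There is one attempt and no reset: what is moved stays moved. The work goes in short steps, Python scripts to look and compute and a shell command to move; the robot and the scene stay as the last step left them, time stands still between calls to the robot, and variables do not carry over. Pictures are saved under pics/ and viewed, at most 10 in all, crops included, and the job is handed in when it is done.

```bash
mkdir -p pics; python3 - <<'E'
from plant import *
import cv2,numpy as np
s=get_state();print(s)
for n in("top","side"):
    d=snapshot(n);cv2.imwrite(f"pics/{n}0.png",d["frame"][:,:,::-1]);print(n,d["mtx"],d["xyz"],d["orientation"])
d=snapshot("wrist");print(d["mount"],d["mtx"])
E
```

```text
{'clock': 0.0, 'q': array([-1.19521712,  0.6899694 , -0.19449829,  1.56631214,  0.15736361,
        0.9024861 , -0.21512141]), 'qd': array([-0.00086146, -0.00118228, -0.00141482, -0.00125884, -0.00024965,
       -0.00185612,  0.00177619]), 'joint_torque': array([ 1.70608973e-04, -5.27569664e+01, -1.26656581e+00, -1.53426200e+01,
       -5.26098954e-02,  6.65092492e-03,  1.71397137e-04]), 'tool_pos': array([0.20934218, 0.58825251, 0.23792724]), 'eef_rot': array([ 1.70016413e-01,  9.85440830e-01, -8.87392637e-04, -5.83671106e-05]), 'contact_force': array([0.37142514, 0.11104548, 0.42810012]), 'moment': array([ 0.01547462,  0.0029111 , -0.05489504]), 'finger_force': 0.0, 'opening': 1.0001703210783968}
top [[347.11441123   0.         258.44366623]
 [  0.         347.11441123 196.4149437 ]
 [  0.           0.           1.        ]] [ 0.42410751 -0.07304966  1.01823013] [-0.7011297   0.70614309 -0.07931255  0.05906442]
side [[394.7601645    0.         248.14637146]
 [  0.         394.7601645  190.3134032 ]
 [  0.           0.           1.        ]] [0.40108297 0.82963946 0.862184  ] [-0.08861067  0.90284965 -0.41781565  0.04940378]
[[-4.27989860e-04 -9.65213420e-01 -2.61462942e-01  6.68419805e-02]
 [ 9.99999908e-01 -4.22314691e-04 -7.78925446e-05 -2.52435517e-04]
 [-3.52367121e-05 -2.61462951e-01  9.65213512e-01 -1.46145189e-01]
 [ 0.00000000e+00  0.00000000e+00  0.00000000e+00  1.00000000e+00]] [[321.61886094   0.         260.86773679]
 [  0.         321.61886094 184.52306159]
 [  0.           0.           1.        ]]
```

View pics/top0.png

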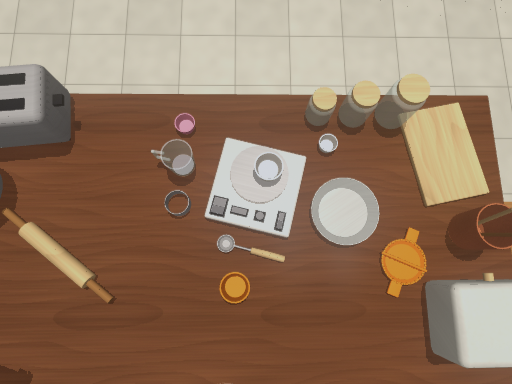

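View pics/side0.png

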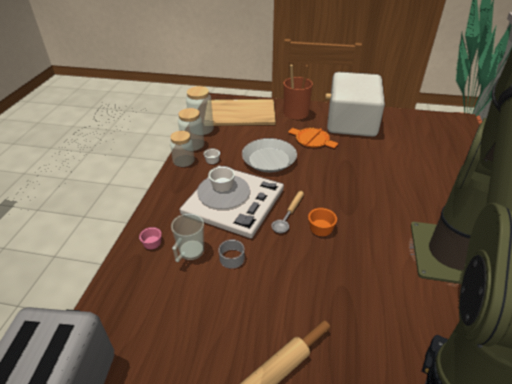

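The top view shows the scale centred near (256,188). Its strip, left to right, holds the wide rocker (219,206), bar key (240,211), round key (260,215) and narrow rocker (280,220). The ramekin is at (268,168) and the measuring cup at (178,158). The side view agrees.

```bash
cat > h.py <<'E'
from plant import *
import cv2,numpy as np
from scipy.spatial.transform import Rotation as R
def cam(n):
    s=get_state();d=snapshot(n)
    if n=="wrist":
        T=np.eye(4);T[:3,:3]=R.from_quat(s["eef_rot"]).as_matrix();T[:3,3]=s["tool_pos"];T=T@d["mount"]
        return d["frame"],d["mtx"],T[:3,:3],T[:3,3]
    return d["frame"],d["mtx"],R.from_quat(d["orientation"]).as_matrix(),np.array(d["xyz"])
def ray(c,uv,z):
    f,K,Rm,t=c;v=Rm@np.linalg.inv(K)@np.array([uv[0],uv[1],1.]);return t+v*(z-t[2])/v[2]
E
python3 - <<'E'
from h import *
c=cam("top");f=c[0];hsv=cv2.cvtColor(f,cv2.COLOR_RGB2HSV)
m=((hsv[...,1]<60)&(hsv[...,2]>120)).astype(np.uint8);m[:130]=0;m[250:]=0;m[:,:195]=0;m[:,308:]=0
n=max(cv2.findContours(m,0,2)[0],key=cv2.contourArea);h=cv2.convexHull(n)
b=cv2.boxPoints(cv2.minAreaRect(h));P=np.array([ray(c,p,.032) for p in b]);print(b,P,[np.linalg.norm(P[i]-P[i-1]) for i in range(4)])
C=P.mean(0);e=P[1:]-P[:-1];ang=np.arctan2(e[:,1],e[:,0]);yaw=np.mean((ang+np.pi/4)%(np.pi/2)-np.pi/4);print(C,np.degrees(yaw))
Rz=R.from_euler('z',yaw).as_matrix()
for k,y in zip(("wide","bar","round","narrow"),(90,30,-30,-90)):print(k,C+Rz@[-.085,y/1000,0])
for k,p,z in(("wide",(219,206),.045),("bar",(240,211),.044),("round",(260,215),.044),("narrow",(280,220),.045),("cup",(177,153),.105),("ram",(268,164),.087),("cutter",(177,203),.04)):
    w=ray(c,p,z);print(k,w,Rz.T@(w-C))
E
```

```text
[[203.58826 216.64705]
 [223.82355 135.70589]
 [308.29413 156.82353]
 [288.05884 237.7647 ]] [[ 5.61738718e-01  5.46836010e-02  3.20000000e-02]
 [ 8.05614573e-01 -5.62189302e-04  3.20000000e-02]
 [ 7.39428628e-01 -2.52084340e-01  3.20000000e-02]
 [ 4.99902294e-01 -1.85299526e-01  3.20000000e-02]] [np.float64(0.24782180035864995), np.float64(0.25005505354221635), np.float64(0.2600845471424219), np.float64(0.24866257518361062)]
[ 0.65167105 -0.09581561  0.032     ] -14.362056322676585
wide [0.59165186 0.01245579 0.032     ]
bar [ 0.57676896 -0.04566907  0.032     ]
round [ 0.56188605 -0.10379393  0.032     ]
narrow [ 0.54700315 -0.16191879  0.032     ]
wide [0.59008985 0.01011704 0.045     ] [-0.08593307  0.08734689  0.013     ]
bar [ 0.57558315 -0.04933462  0.044     ] [-0.08523952  0.02615487  0.012     ]
round [ 0.56381212 -0.10593439  0.044     ] [-0.08260319 -0.03159581  0.012     ]
narrow [ 0.54908039 -0.16230636  0.045     ] [-0.08289154 -0.0898602   0.013     ]
cup [0.72733725 0.12125513 0.105     ] [0.0194574  0.22905565 0.073     ]
ram [ 0.70106512 -0.12835731  0.087     ] [ 0.0559223  -0.01927257  0.055     ]
cutter [0.600208   0.12979356 0.04      ] [-0.1058167   0.20579303  0.008     ]
```

```bash
python3 -m jog '[[[-0.0348,-0.0316,0,0,0,0],[-0.0348,-0.0316,0,0,0,0],[-0.0348,-0.0316,0,0,0,0],[-0.0348,-0.0316,0,0,0,0],[-0.0348,-0.0316,0,0,0,0],[-0.0348,-0.0316,0,0,0,0],[-0.0348,-0.0316,0,0,0,0],[-0.0348,-0.0316,0,0,0,0],[-0.0348,-0.0316,0,0,0,0],[-0.0348,-0.0316,0,0,0,0],[-0.0348,-0.0316,0,0,0,0],[-0.0348,-0.0316,0,0,0,0]]]' 0 10
cat >> h.py <<'E'
def togo(x,y,z,yaw):
    "tool-axis shift (before turning) and turn to a world target, tool x along yaw+180, z down"
    s=get_state();Rt=R.from_quat(s["eef_rot"]);G=R.from_euler('z',yaw)*R.from_quat([0,1,0,0])
    r=(Rt.inv()*G).as_rotvec();print("shift",Rt.inv().apply(np.array([x,y,z])-s["tool_pos"]).round(4),"turn",r.round(4),"pos",s["tool_pos"].round(4),"t",s["clock"],"F",s["contact_force"].round(1))
E
python3 -c "
from h import *
togo(.5645,-.0735,.15,-.2507)"
```

```text
clock: 1.7
tool_pos: [0.4765, 0.0902, 0.2387]
eef_rot: [0.17, 0.985, 0.0, 0.0]
contact_force: [-0.4, 1.0, -0.5]
opening: 0.007
finger_force: 0.0
shift [-0.1378 -0.1248  0.0887] turn [ 0.0003  0.0001 -0.0911] pos [0.4765 0.0902 0.2387] t 1.7 F [-0.4  1.  -0.5]
```

```bash
python3 -m jog '[[[-0.0276,-0.025,0.0177,0,0,0],[-0.0276,-0.025,0.0177,0,0,0],[-0.0276,-0.025,0.0177,0,0,0],[-0.0276,-0.025,0.0177,0,0,0],[-0.0276,-0.025,0.0177,0,0,0],[0,0,0,0,0,-0.0911],[0,0,0,0,0,0],[0,0,0,0,0,0]]]'
python3 - <<'E'
from h import *
c=cam("wrist");cv2.imwrite("pics/w1.png",c[0][:,:,::-1]);np.savez("w1.npz",f=c[0],K=c[1],R=c[2],t=c[3]);togo(.5645,-.0735,.15,-.2507)
E
```

```text
clock: 2.7
tool_pos: [0.5639, -0.0717, 0.1504]
eef_rot: [0.125, 0.992, 0.0, 0.0]
contact_force: [0.7, 0.6, -0.1]
opening: 0.006
finger_force: 0.0
shift [-0.001  -0.0016  0.0005] turn [0.0004 0.0003 0.    ] pos [ 0.564  -0.0717  0.1505] t 2.75 F [ 0.2 -1.   0.6]
```

View pics/w1.png

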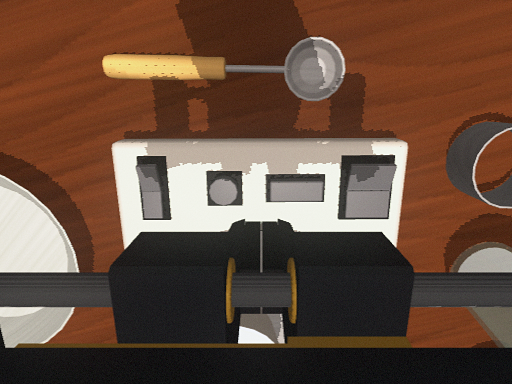

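The wrist view, with the robot side up, shows the narrow rocker at (153,188), round key (224,190), bar key (295,188) and wide rocker (367,187). The near wings of the rockers are the upper parts.

```bash
python3 - <<'E'
from h import *
d=np.load("w1.npz");c=(d["f"],d["K"],d["R"],d["t"])
C=np.array([.6517,-.0958,0]);Rz=R.from_euler('z',-.2507)
g=cv2.cvtColor(c[0],cv2.COLOR_RGB2GRAY);m=((g<155)).astype(np.uint8);m[:148]=0;m[222:]=0;m[:,:130]=0;m[:,400:]=0
for n in cv2.findContours(m,0,2)[0]:
    if cv2.contourArea(n)>500:print(cv2.boundingRect(n))
for k,p,z in(("barTL",(271,178),.044),("barBR",(324,200),.044),("bar",(297.5,189),.044),("round",(223.5,190.5),.044),("roundL",(208,190),.044),("roundR",(239,190),.044),
 ("wide hinge",(368,191),.043),("narrow hinge",(153,192),.043),("edgeNL",(113,143),.032),("edgeNR",(407,143),.032)):
    w=ray(c,p,z);print(k,w.round(4),Rz.inv().apply(w-C).round(4))
cv2.imwrite("pics/w1c.png",cv2.resize(c[0][135:230,110:410,::-1],None,fx=2.66,fy=2.66,interpolation=2))
E
```

```text
(265, 174, 60, 28)
(206, 171, 37, 35)
(136, 156, 36, 64)
(338, 155, 59, 65)
barTL [ 0.5621 -0.063   0.044 ] [-0.0949  0.0096  0.044 ]
barBR [ 0.5911 -0.0251  0.044 ] [-0.0762  0.0534  0.044 ]
bar [ 0.5765 -0.0442  0.044 ] [-0.0857  0.0313  0.044 ]
round [ 0.5627 -0.1031  0.044 ] [-0.0844 -0.0292  0.044 ]
roundL [ 0.5591 -0.1153  0.044 ] [-0.0849 -0.0418  0.044 ]
roundR [ 0.5654 -0.0907  0.044 ] [-0.0849 -0.0165  0.044 ]
wide hinge [0.5929 0.0115 0.043 ] [-0.0836  0.0894  0.043 ]
narrow hinge [ 0.5497 -0.1597  0.043 ] [-0.0829 -0.0872  0.043 ]
edgeNL [ 0.5039 -0.1821  0.032 ] [-0.1218 -0.1203  0.032 ]
edgeNR [0.5642 0.0523 0.032 ] [-0.1215  0.1218  0.032 ]
```

View pics/w1c.png

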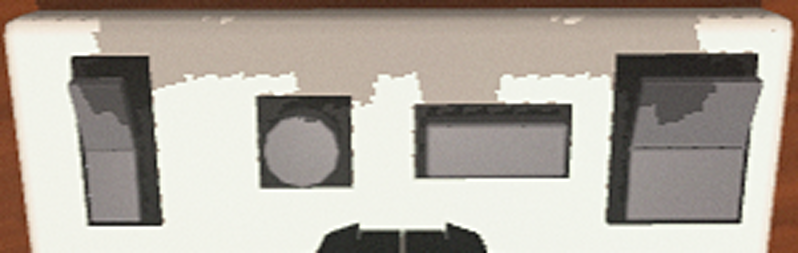

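```bash
cat >> h.py <<'E'
C=np.array([.6517,-.0958,0]);Rz=R.from_euler('z',-.2507)
def to(sx,sy,z): togo(*(C+Rz.apply([sx,sy,z])),-.2507)
E
python3 -c "
from h import *
to(-.098,.0905,.065)"
```

```text
shift [0.007  0.0889 0.0855] turn [0.0004 0.0003 0.    ] pos [ 0.564  -0.0717  0.1505] t 2.75 F [ 0.2 -1.   0.6]
```

```bash
python3 -m jog '[[[0.0023,0.0296,0,0,0,0],[0.0023,0.0296,0,0,0,0],[0.0024,0.0297,0,0,0,0],[0,0,0.0285,0,0,0],[0,0,0.0285,0,0,0],[0,0,0.0285,0,0,0],[0,0,0,0,0,0],[0,0,0,0,0,0]]]'
python3 - <<'E'
from h import *
to(-.098,.0905,.043)
c=cam("wrist");cv2.imwrite("pics/w2.png",c[0][:,:,::-1])
E
```

```text
clock: 3.75
tool_pos: [0.5798, 0.0159, 0.0657]
eef_rot: [0.125, 0.992, 0.0, 0.001]
contact_force: [0.6, -0.1, 0.5]
opening: 0.004
finger_force: 0.0
shift [0.0007 0.0001 0.0227] turn [0.0006 0.0013 0.0002] pos [0.5798 0.0159 0.0657] t 3.75 F [ 0.6 -0.1  0.5]
```

View pics/w2.png

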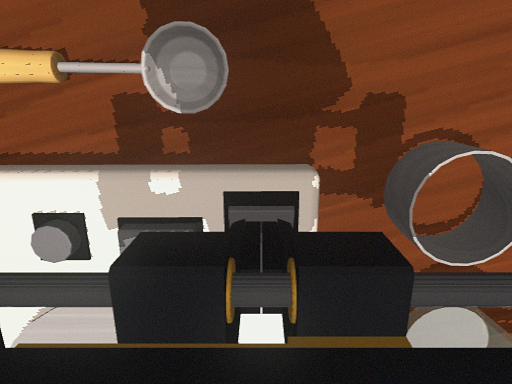

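The fingers (column 262) are centred over the wide rocker (columns 229–297), so I press now.

```bash
python3 -m jog '[[[0,0,0.008,0,0,0],[0,0,0.005,0,0,0],[0,0,0.004,0,0,0],[0,0,0.003,0,0,0],[0,0,0.003,0,0,0],[0,0,0,0,0,0],[0,0,0,0,0,0]]]'
```

```text
clock: 4.68
tool_pos: [0.5797, 0.0154, 0.0417]
eef_rot: [0.125, 0.992, 0.0, 0.0]
contact_force: [0.2, 0.3, 0.6]
opening: 0.008
finger_force: 0.0
```

```bash
python3 -m jog '[[[0,0,0.0015,0,0,0],[0,0,0.0015,0,0,0],[0,0,0,0,0,0]]]'; python3 -c "
from h import *
c=cam('wrist');cv2.imwrite('pics/w3.png',c[0][100:340,150:380,::-1])"
```

```text
clock: 5.05
tool_pos: [0.5798, 0.0154, 0.0412]
eef_rot: [0.125, 0.992, -0.0, 0.001]
contact_force: [-3.9, 0.3, 22.1]
opening: 0.002
finger_force: 10.9
```

View pics/w3.png

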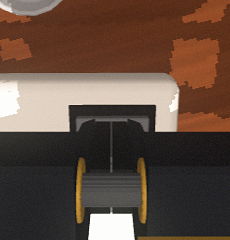

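The stop is felt at 22 N, so the wide rocker is fully over. Next I lift and go to the narrow one.

```bash
python3 -m jog '[[[0,0,-0.018,0,0,0],[0,0,-0.019,0,0,0],[0,-0.0449,0,0,0,0],[0,-0.0449,0,0,0,0],[0,-0.0449,0,0,0,0],[0,-0.0448,0,0,0,0],[0,0,0,0,0,0],[0,0,0,0,0,0]]]'; python3 - <<'E'
from h import *
to(-.098,-.089,.062)
c=cam("wrist");cv2.imwrite("pics/w4.png",c[0][:,:,::-1])
E
```

```text
clock: 6.1
tool_pos: [0.5353, -0.1578, 0.0762]
eef_rot: [0.125, 0.992, 0.001, 0.001]
contact_force: [0.1, 0.0, -0.6]
opening: 0.003
finger_force: 0.0
shift [ 0.0007 -0.      0.0142] turn [ 0.0012  0.0011 -0.    ] pos [ 0.5353 -0.1578  0.0762] t 6.1 F [ 0.1  0.  -0.6]
```

View pics/w4.png

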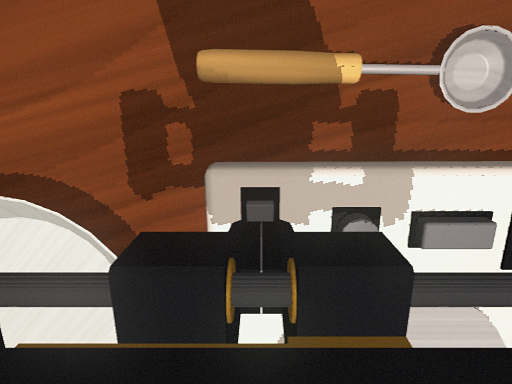

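The narrow rocker (columns 246–275) is under the fingers (column 262).

```bash
python3 -m jog '[[[0,0,0.014,0,0,0],[0,0,0.009,0,0,0],[0,0,0.005,0,0,0],[0,0,0.003,0,0,0],[0,0,0.003,0,0,0],[0,0,0.0015,0,0,0],[0,0,0.001,0,0,0],[0,0,0,0,0,0]]]'
```

```text
clock: 7.15
tool_pos: [0.5346, -0.1583, 0.0412]
eef_rot: [0.125, 0.992, -0.0, 0.0]
contact_force: [-5.3, 2.4, 19.7]
opening: 0.006
finger_force: 9.9
```

```bash
python3 -m jog '[[[0,0,-0.018,0,0,0],[0,0,-0.018,0,0,0],[-0.0042,0.04,0,0,0,0],[-0.0042,0.04,0,0,0,0],[-0.0041,0.04,0,0,0,0],[0,0,0,0,0,0],[0,0,0,0,0,0]]]'; python3 - <<'E'
from h import *
to(-.0855,.031,.050)
c=cam("wrist");cv2.imwrite("pics/w5.png",c[0][:,:,::-1])
c=cam("top");cv2.imwrite("pics/t5.png",c[0][:,:,::-1])
E
```

```text
clock: 8.02
tool_pos: [0.5765, -0.0466, 0.0754]
eef_rot: [0.125, 0.992, -0.001, 0.0]
contact_force: [-0.7, 0.2, -0.6]
opening: 0.002
finger_force: 0.0
shift [0.0004 0.002  0.0254] turn [-0.0012  0.0004 -0.0008] pos [ 0.5765 -0.0466  0.0754] t 8.025 F [-0.7  0.2 -0.6]
```

View pics/w5.png

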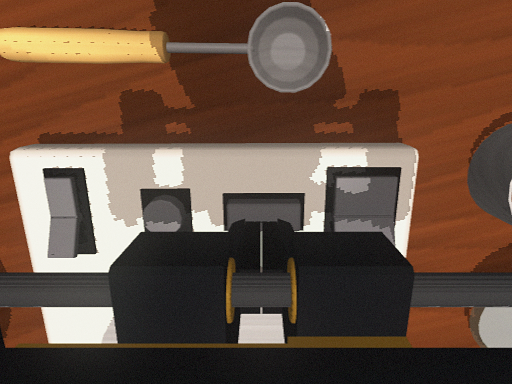

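Both rockers are over: the far wings at (62,235) and (362,225) are now raised. The bar key is centred under the fingers at about column 264, so I press it.

```bash
python3 -m jog '[[[0,0.001,0.015,0,0,0],[0,0.001,0.011,0,0,0],[0,0,0.006,0,0,0],[0,0,0.003,0,0,0],[0,0,0.003,0,0,0],[0,0,0,0,0,0],[0,0,0,0,0,0]]]'
```

```text
clock: 9.0
tool_pos: [0.5762, -0.0435, 0.0392]
eef_rot: [0.125, 0.992, -0.001, -0.0]
contact_force: [-6.2, -0.2, 19.5]
opening: 0.0
finger_force: 9.8
```

19.5 N at z = 0.039 means the key is bottomed. Now I lift clear.

```bash
python3 -m jog '[[[0,0,0,0,0,0],[0,0,0,0,0,0],[0,0,-0.01,0,0,0],[0,0,-0.03,0,0,0],[0,0,-0.04,0,0,0],[0,0,-0.04,0,0,0],[0,0,0,0,0,0],[0,0,0,0,0,0]]]'; python3 - <<'E'
from h import *
c=cam("wrist");a=c[0];b=cam("top")[0][125:245,165:325]
cv2.imwrite("pics/w6.png",np.vstack([a,np.pad(cv2.resize(b,None,fx=1.7,fy=1.7),((0,0),(0,240),(0,0)))])[:,:,::-1])
E
```

```text
clock: 10.0
tool_pos: [0.5768, -0.0434, 0.1568]
eef_rot: [0.125, 0.992, -0.0, -0.0]
contact_force: [-0.5, -0.2, 0.3]
opening: 0.006
finger_force: 0.0
```

View pics/w6.png

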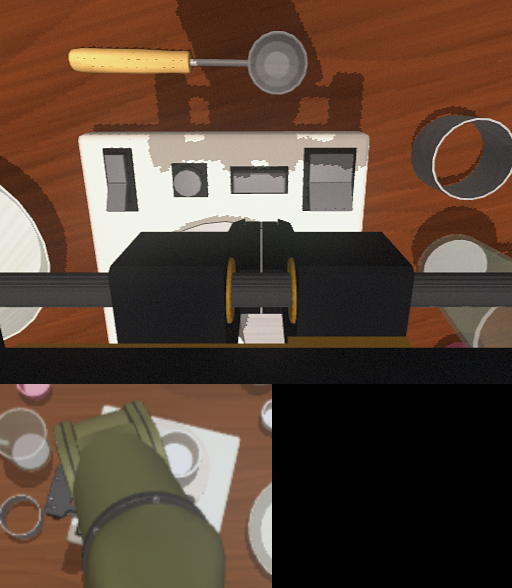

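The view shows both rockers over (118,182 and 330,182), the bar key sprung back at (260,180), the round key untouched, and the ramekin and other things unmoved.

```bash
python3 -c "
from plant import *
print(finish_job())"
```

```text
the job is handed in; nothing more can be done
None
```

The job is handed in at about 10 s on the robot's clock: the wide rocker, then the narrow one, were pressed fully over, the bar key was pressed down and sprang back, and the round key, ramekin and other things were left alone.

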